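# Index the bench magnifier one hole over and hold its lock pin home

### The arm

A 7-joint arm with a two-finger parallel gripper is mounted at the origin on the work surface. World frame = base frame: x ahead of the robot, y to its left, z up, the work surface at z = 0. Lengths are in mm, angles in rad, forces in N, time in s.
With the tool pointing down it reaches from about 425 to 925 mm from the base axis. Payload 6.8 kg.
Tool frame: the origin (TCP) lies at the very end of the fingers, on their centre line; the grasp point (between the pads) lies 19 mm behind it; y points along the fingers, x is the direction in which the jaws open and shut, and the axes are right-handed (so a half turn about y gives the same grasp; the last joint's range is limited). The gripper opens to 88 mm and grips with 3 to 60 N. Pads are 20 mm wide; open, the fingers measure 115 mm over their backs; the gripper's body (75 mm by 178 mm) begins 61 mm behind the grasp point.
Start: joints at [-0.108, 0.477, 0.022, 1.555, -0.011, 1.109, -0.083], TCP at [675.017, 0.007, 222.664] pointing down, gripper open.
Joint ranges: [-2.96, 2.96], [-0.34, 2.1], [-1.41, 1.46], [0.24, 2.44], [-1.37, 4.51], [0.17, 1.92], [-2.96, 2.96]. Speed limits (rad/s): [2.39, 2.39, 3.14, 3.14, 3.14, 3.14, 3.14].

### API

Orientations are given as a unit quaternion [w, x, y, z].
In Python, from station import manip, eyes gives the robot as it stands.
- The arm moves only by the tool send_rows, never from a script. Its argument "plan" is a list of rows, each an object with "claw": the opening, from 0 (shut) to 1 (fully open); "xyz": the shift along the tool's x, y, z normalised to -1 to 1, where 1 is 150 mm, a list of three; "twist": the turn, a rotation vector about the tool's x, y, z normalised to -1 to 1, where 1 is 45 degrees, a list of three. A call has 1 to 20 rows; each row is the pose to reach, as a shift and turn from the pose commanded when the call began, along the tool's axes at that moment; what a row does not reach only later rows make up. A row lasts 1/12 s, in which the tool goes at most 41.7 mm and 7.16 degrees, less where a joint would pass 70% of its speed; a pose out of reach is approached as far as the arm can. A call with a number of a shift or a turn outside -1 to 1 is refused whole. A call with a gripper value outside its range is refused whole. The fingers move at their own pace and stop on an object; the grip force is fixed at half the most. Time passes only in rows, so rows that repeat a pose let the fingers close. It gives the time, the measured TCP pose, the force and the opening at its end, in the units of the state.
- manip.get_state(): the state, without advancing time (a new reading comes with each control period).
- eyes.grab_frame(name): name is "scene" or "side" or "wrist"; returns a dict with "img" (480x640x3 uint8, red, green, blue), "z_map" (480x640 float32, mm along the optical axis (not along the pixel's ray), 0 where there is no reading), "intrinsics" (3x3 intrinsics, pixels), "eye" and "rotation" of the camera in the world. Camera axes: x right, y up, looking along -z (the intrinsics and any distortion apply to the point x, -y, -z); pixel columns grow to the right and rows downward; lengths in mm; the calibration is good to about 2 mm. The wrist camera is an equidistant fisheye: a pixel r from the principal point sees the ray r / f radians off the axis. A picture is of the moment at which its call begins.
- manip.job_done(): hands the job in, once; it reports no verdict.
The state is a dict: "t": time; "qpos": joint angles; "joint_vel": joint speeds; "tau": joint torques, N m; "eef_pos": TCP position; "ee_rot": TCP orientation; "force": force on the tool from outside, world axes, zero at the start; "wrist_torque": the same for the moment, N m; "finger_gap": opening from 0.0 (shut) to 1.0 (fully open).
Only numpy, scipy, OpenCV 4.12 (cv2) and the standard library are available. Lean on these libraries where they do the work, as an engineer would, in place of code of your own. Each camera call takes 0.05 s, during which the arm holds its last target. There are 200 camera calls.

### The job

Bring the bench magnifier over the blue tray: pull up the red knob of its lock pin, slide the section along the holed bar to the very next hole on the blue tray's side, and let the pin drop in there. Then press the knob down until the pin is fully home, and finish while still holding the knob pressed down like that, so that a colleague can tighten the clamp. Leave the other things on the bench where they are.

Things in the scene. Friction and masses are not known exactly. Their poses are not given: they have to be found in the camera images.
- rail: fixed aluminium bar, 380 mm long along its own y axis, 24 mm square, level on two grey feet, top face 52 mm above the bench; five dark pin holes (9.5 mm) in the top face, at y = -120, -60, 0, 60 and 120 mm in its frame. Origin on the bench under the bar's middle; z up, x points away from the robot towards the trays. Its place and yaw vary
- section (a joint): travel of the blue sleeve (36 mm across the bar, 44 mm along it, top 59 mm above the bench) that slides on the bar and carries the round magnifier (rim 100 mm across, 160 mm beyond the bar, 71 mm high), in m, positive along the rail's +y; 0 = pin over the middle hole, where it starts (within 1 mm); +0.06 and -0.06 are the next holes. The pin has about 1.2 mm play either way in a hole. Sliding friction about 2 N
- plunger (a joint): height of the lock pin and its knob above fully home, in m, 0 to 0.028. A spring holds it at about 0.006 when let go over a hole (pin still about 10 mm in the hole, section locked); it takes about 0.5 N for each mm up or down from there, so it must be pushed down about 3 N to be fully home at 0. The round-nosed pin (7 mm) is clear of the hole above 0.016; let down between holes, it rides on the bar's top face at 0.016
- knob: upright red cylindrical knob of the lock plunger, 24 mm across and 34 mm high, above the middle of the sleeve; origin at its centre, 95 mm above the bench when fully home, 101 mm when let go. It moves with the section and, straight up and down, with the plunger. Nothing is beside it; under it a steel boss 18 mm across, up to 75 mm above the bench, and the sleeve's top at 59 mm
- blue_tray: fixed shallow blue tray, 140 x 160 x 22 mm, beyond the bar, either on its +y or on its -y side (as seen in the rail's frame); origin at the centre of its underside
- sort_box: fixed white divided box of blanks, 140 x 160 x 30 mm, on the other side; origin at the centre of its underside
- tape_roll: bystander: yellow tape roll, 52 mm across, 18 mm high, on the bench on the robot's side of the bar; origin at the centre of its underside
- screwdriver: bystander: orange-handled screwdriver, 150 mm, lying on the robot's side of the bar; origin at its underside
- pliers: bystander: blue-handled pliers, 150 mm, lying on the right; origin at its underside
- polish_jar: bystander: grey jar, 60 mm across, 55 mm high, on the left; origin at the centre of its underside
- case_a: bystander: steel watch case, 36 mm across, 8 mm high, in the blue tray; origin at the centre of its underside
- case_b: bystander: a second such watch case in the blue tray
There are look-alikes about, which are no part of the job. Of the things like the blue_tray, leave any that is black or turquoise; of the rest the smaller one is meant.

How it is judged (in metres and radians):
On the way, in this order (a step that is already met when the one before it is completed fails the run):
1. the pin is pulled clear of its first hole (value of joint plunger above 0.0155 m and value of joint section between -0.008 and 0.008 m), for 0.05 s.
2. the section stands at the next hole on the blue tray's side and the pin has dropped into it (((y of blue_tray in the frame of rail above 0 m and value of joint section between 0.0565 and 0.0635 m) or (y of blue_tray in the frame of rail below 0 m and value of joint section between -0.0635 and -0.0565 m)) and value of joint plunger below 0.01 m), for 0.2 s.
At the end, for the whole second after the job is handed in: The section stands within 3.5 mm of the next hole (60 mm) on the blue tray's side, at rest, the pin is within 2.5 mm of fully home, and the fingers still hold or press the knob (more than 1 N); if let go it would rise to 6 mm (((y of blue_tray in the frame of rail above 0 m and value of joint section between 0.0565 and 0.0635 m) or (y of blue_tray in the frame of rail below 0 m and value of joint section between -0.0635 and -0.0565 m)) and value of joint plunger below 0.0025 m and velocity of joint section between -0.01 and 0.01 m/s and contact force between the fingers and knob above 1 N); the arm keeps its last pose, push and grip.
It fails at once if a bystander is moved more than 30 mm (distance of any of tape_roll, screwdriver, pliers, polish_jar, case_a, case_b from where it was at the start of the episode above 0.03 m).
It also fails if it takes over 35 s, if anything falls off the work surface, if the arm or the gripper's body presses on something with over 40 N, if the wrist force passes 120 N, or if a joint passes its speed limit or range.

## Working session

There is one attempt and no reset: what is moved stays moved. The work goes in short steps, Python scripts to look and compute and a tool call to move; the robot and the scene stay as the last step left them, time stands still between calls to the robot, and variables do not carry over. Pictures are saved under pics/ and viewed, about 8 in all and at most 12, crops included, and the job is handed in when it is done.

Besides the shell and the picture viewer there is one more tool, called after "Emit:" by a JSON object that holds its "api" and its "payload". send_rows: Moves the arm, as the interface text tells. Scaled input: -1 to 1 covers 150 mm each way for a shift and 45 degrees each way for a turn. Its arguments: {"type":"object","properties":{"plan":{"type":"array","items":{"type":"object","properties":{"claw":{"type":"number"},"xyz":{"type":"array","items":{"type":"number","minimum":-1,"maximum":1}},"twist":{"type":"array","items":{"type":"number","minimum":-1,"maximum":1}}}}}},"required":["plan"]}

```bash
mkdir -p pics
cat > h.py <<'E'
import numpy as np, cv2
from station import manip, eyes
def grab(n):
    f=eyes.grab_frame(n); np.savez(f'/tmp/{n}.npz',**{k:np.asarray(v) for k,v in f.items()}); return f
def cloud(f):
    K=np.asarray(f['intrinsics']);z=np.asarray(f['z_map']);v,u=np.mgrid[:480,:640]
    p=np.stack([(u-K[0,2])/K[0,0]*z,-(v-K[1,2])/K[1,1]*z,-z],-1)
    w=p@np.asarray(f['rotation']).T+np.asarray(f['eye']); w[z==0]=np.nan; return w
E
python3 - <<'E'
from h import *
for n in('scene','side'):
    f=grab(n); cv2.imwrite(f'pics/{n}0.png',f['img'][...,::-1]); print(n,f['eye'],f['rotation'])
    w=cloud(f); h=cv2.cvtColor(f['img'],cv2.COLOR_RGB2HSV)
    m=((h[...,0]<8)|(h[...,0]>172))&(h[...,1]>140)&(h[...,2]>80)
    k,l,s,c=cv2.connectedComponentsWithStats(m.astype('uint8'))
    for i in range(1,k):
        if s[i,4]>40: q=w[l==i]; print(s[i],np.nanmedian(q,0),np.nanmin(q,0),np.nanmax(q,0))
print(manip.get_state())
E
```

```text
scene [1229.74253223 -485.33790633 1199.80893813] [0.84587338 0.28571225 0.14633271 0.42597355]Traceback (most recent call last):
  File "<stdin>", line 4, in <module>
  File "h.py", line 8, in cloud
    w=p@np.asarray(f['rotation']).T+np.asarray(f['eye']); w[z==0]=np.nan; return w
      ~^~~~~~~~~~~~~~~~~~~~~~~~~~~~
ValueError: matmul: Input operand 1 has a mismatch in its core dimension 0, with gufunc signature (n?,k),(k,m?)->(n?,m?) (size 4 is different from 3)
```

```bash
cat > h.py <<'E'
import numpy as np, cv2
from scipy.spatial.transform import Rotation as R
from station import manip, eyes
def rot(q): return R.from_quat(np.roll(q,-1)).as_matrix()
def cloud(f):
    K=np.asarray(f['intrinsics']);z=np.asarray(f['z_map']);v,u=np.mgrid[:480,:640]
    p=np.stack([(u-K[0,2])/K[0,0]*z,-(v-K[1,2])/K[1,1]*z,-z],-1)
    w=p@rot(f['rotation']).T+np.asarray(f['eye']); w[z==0]=np.nan; return w
def redblobs(f,w):
    h=cv2.cvtColor(f['img'],cv2.COLOR_RGB2HSV)
    m=((h[...,0]<8)|(h[...,0]>172))&(h[...,1]>140)&(h[...,2]>80)
    k,l,s,c=cv2.connectedComponentsWithStats(m.astype('uint8'))
    return [(s[i],w[l==i]) for i in range(1,k) if s[i,4]>40]
E
python3 - <<'E'
from h import *
np.set_printoptions(precision=1,suppress=True)
for n in('scene','side'):
    f=eyes.grab_frame(n); cv2.imwrite(f'pics/{n}0.png',f['img'][...,::-1]); print(n,f['eye'])
    w=cloud(f); np.save(f'/tmp/{n}.npy',w)
    for s,q in redblobs(f,w):
        print(s,np.nanmedian(q,0),np.nanmin(q,0),np.nanmax(q,0))
print(manip.get_state())
E
```

```text
scene [1229.7 -485.3 1199.8]
[273 240  11  10  79] [518.8 -96.7 116.6] [ 431.5 -107.4   -0.8] [531.1 -41.  121.2]
side [-680.6  -23.3  941.1]
[349 232   9  14  89] [510.3 -98.4 105.9] [ 501.5 -115.6   -1.9] [708.9 -87.4 120.6]
{'t': 0.15, 'qpos': array([-0.1,  0.5,  0. ,  1.6, -0. ,  1.1, -0.1]), 'joint_vel': array([-0., -0., -0., -0.,  0.,  0.,  0.]), 'tau': array([  0. , -58.3,   1.5, -27.3,  -0.1,   0. ,   0. ]), 'eef_pos': array([674.5,   0. , 221.9]), 'ee_rot': array([-0.7,  0.7, -0. , -0. ]), 'force': array([-0.4, -0.1, -0.6]), 'wrist_torque': array([-0.,  0.,  0.]), 'finger_gap': 0.998959497800048}
```

View pics/scene0.png

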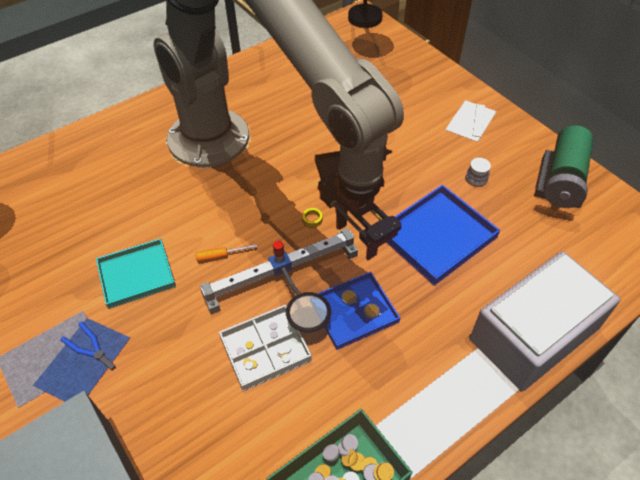

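View pics/side0.png

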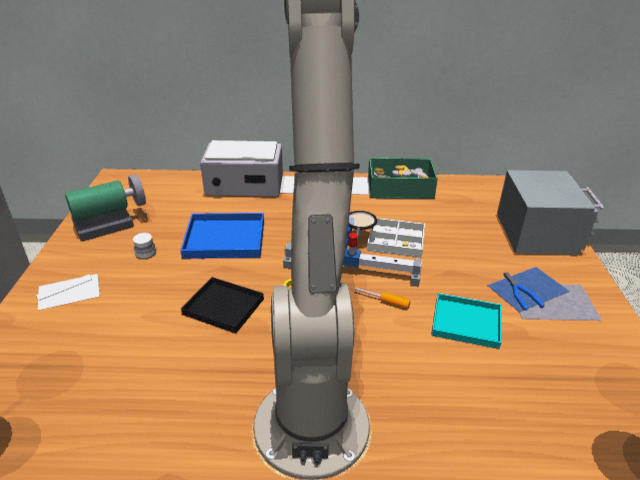

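The scene view shows the red knob at (278,247), on a bar running from (210,292) to (352,240). The small blue tray with the watch cases is at (358,310), on the robot's left (+y). The larger blue tray, the black one and the turquoise one are the look-alikes. The side view has the knob at (353,239), partly hidden by the arm. Next I fit the rail and knob.

Run:
```python
from h import *
np.set_printoptions(precision=2,suppress=True)
w=np.load('/tmp/scene.npy'); img=cv2.imread('pics/scene0.png')
v,u=np.mgrid[:480,:640]
hsv=cv2.cvtColor(img,cv2.COLOR_BGR2HSV)
poly=np.zeros((480,640),'uint8'); cv2.fillPoly(poly,[np.array([[195,285],[350,228],[362,250],[215,315]])],1)
m=(poly>0)&(abs(w[...,2]-52)<4)&(hsv[...,1]<90)
p=w[m][:,:2]; vx,vy,x0,y0=cv2.fitLine(p.astype('float32'),cv2.DIST_HUBER,0,.01,.01).ravel()
d=np.array([vx,vy])*np.sign(vy); c=np.array([x0,y0]); t=(p-c)@d; n=np.array([d[1],-d[0]]); e=(p-c)@n
print('n',m.sum(),'dir',d,'yaw deg',np.degrees(np.arctan2(-d[0],d[1])),'ctr',c,'t',np.percentile(t,[0,1,99,100]),'off',np.percentile(e,[2,98]),'mid',c+d*(t.max()+t.min())/2)
for n_ in('scene','side'):
    w=np.load(f'/tmp/{n_}.npy'); im=cv2.imread(f'pics/{n_}0.png')[...,::-1].copy()
    for s,q in redblobs({'img':im},w):
        q=q[(q[:,2]>80)&(q[:,2]<130)]; top=q[q[:,2]>114]; print(n_,len(q),np.median(q,0),'top',len(top),top.mean(0),top.min(0),top.max(0))
s=manip.get_state(); print(s['eef_pos'],rot(s['ee_rot']))
```

```text
n 1218 dir [0.19 0.98] yaw deg -10.855901 ctr [ 518.03 -104.87] t [-181.54 -178.42  192.33  198.68] off [-14.81  36.  ] mid [519.64 -96.46]
scene 77 [518.85 -97.04 116.61] top 71 [518.54 -96.86 117.09] [ 504.94 -107.4   114.11] [531.06 -85.55 121.2 ]
side 78 [509.13 -98.05 110.28] top 35 [514.41 -97.07 117.43] [ 502.26 -106.64  114.96] [526.51 -87.43 120.58]
[674.55   0.   221.9 ] [[ 1. -0. -0.]
 [ 0. -0.  1.]
 [-0. -1. -0.]]
```

Emit:
{"api": "send_rows", "payload": {"plan": [{"claw": 1,"xyz": [-0.3,0,-0.2],"twist": [0,0.08,0]},{"claw": 1,"xyz": [-0.55,0,-0.35],"twist": [0,0.16,0]},{"claw": 1,"xyz": [-0.8,0.1,-0.5],"twist": [0,0.24,0]},{"claw": 1,"xyz": [-1,0.3,-0.645],"twist": [0,0.24,0]},{"claw": 1,"xyz": [-1,0.45,-0.645],"twist": [0,0.24,0]},{"claw": 1,"xyz": [-1,0.45,-0.645],"twist": [0,0.24,0]},{"claw": 1,"xyz": [-1,0.45,-0.645],"twist": [0,0.24,0]},{"claw": 1,"xyz": [-1,0.45,-0.645],"twist": [0,0.24,0]}]}}

```text
t: 0.82
eef_pos: [526.3, -96.1, 155.8]
ee_rot: [0.704, -0.704, 0.066, -0.067]
force: [0.2, 0.6, 0.5]
finger_gap: 0.999
```

Run:
```python
from h import *
np.set_printoptions(precision=3,suppress=True)
f=eyes.grab_frame('wrist'); cv2.imwrite('pics/w1.png',f['img'][...,::-1]); print(f['eye'],rot(f['rotation']),f['intrinsics'])
np.savez('/tmp/w1.npz',z=f['z_map'],eye=f['eye'],q=f['rotation'],K=f['intrinsics'])
g=eyes.grab_frame('scene'); cv2.imwrite('pics/s1.png',g['img'][...,::-1]); w=cloud(g); np.save('/tmp/scene1.npy',w)
for s,q in redblobs(g,w): print(s,np.nanmedian(q,0))
s=manip.get_state(); print(s['t'],s['eef_pos'],rot(s['ee_rot']),s['force'],s['finger_gap'])
```

```text
[540.133 -22.394 317.868] [[ 0.982  0.18   0.049]
 [-0.187  0.946  0.265]
 [ 0.002 -0.27   0.963]] [[371.648   0.    321.744]
 [  0.    371.648 239.517]
 [  0.      0.      1.   ]]
0.9167 [527.186 -95.811 156.39 ] [[ 0.983  0.003  0.186]
 [-0.186  0.     0.983]
 [ 0.003 -1.     0.001]] [ 0.069 -0.096  0.605] 0.9977109855934831
```

View pics/w1.png

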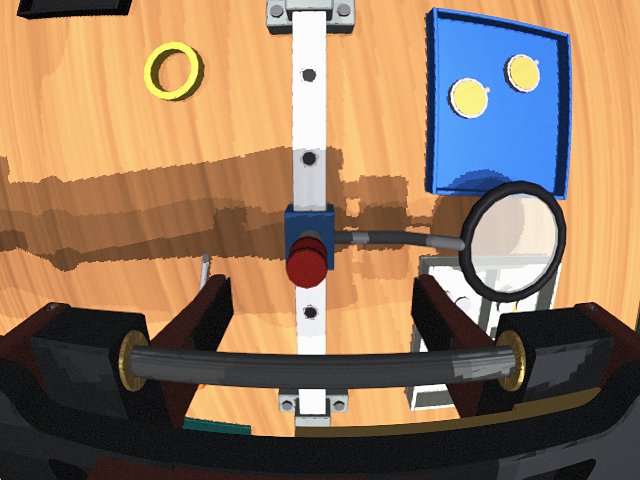

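The wrist view shows the bar upright along column ~309, so the yaw is good. Holes are at (309,75), (309,158) and (310,313), and the knob top is near (307,268). The blue tray is on the +y side (up). I'll turn these pixels into positions.

```bash
cat >> h.py <<'E'
def fish(px,eye,q,K,z):
    d=(np.asarray(px,float)-K[:2,2])/K[0,0]; th=np.hypot(*d); s=np.sin(th)/th if th else 1
    r=rot(q)@np.array([d[0]*s,-d[1]*s,-np.cos(th)]); return eye+r*(z-eye[2])/r[2]
E
python3 - <<'E'
from h import *
np.set_printoptions(precision=1,suppress=True)
f=np.load('/tmp/w1.npz'); a=(f['eye'],f['q'],f['K'])
h=[fish(p,*a,52) for p in((309,75),(309,158),(310,313))]
im=cv2.imread('pics/w1.png'); hs=cv2.cvtColor(im,cv2.COLOR_BGR2HSV)
m=((hs[...,0]<6)|(hs[...,0]>174))&(hs[...,1]>150)&(hs[...,2]>60); m[:225]=0;m[295:]=0;m[:,:270]=0;m[:,345:]=0
v,u=np.nonzero(m); print(u.min(),u.max(),v.min(),v.max(),np.median(f['z'][m]))
for p in h: print(p)
d=h[0]-h[2]; print('len',np.linalg.norm(d),'yaw',np.degrees(np.arctan2(-d[0],d[1])),'mid hole',h[2]+d/3)
print('knob top',fish((307,268),*a,118))
E
```

```text
286 326 236 287 212.89923
[540.3  23.9  52. ]
[529.  -34.9  52. ]
[ 506.1 -153.8   52. ]
len 180.91744069915404 yaw -10.880879055872665 mid hole [517.5 -94.5  52. ]
knob top [518.6 -92.6 118. ]
```

Emit:
{"api": "send_rows", "payload": {"plan": [{"claw": 1,"xyz": [-0.063,0,0],"twist": [0,0,0]},{"claw": 1,"xyz": [-0.063,0.2,0],"twist": [0,0,0]},{"claw": 1,"xyz": [-0.063,0.4,0],"twist": [0,0,0]},{"claw": 1,"xyz": [-0.063,0.48,0],"twist": [0,0,0]},{"claw": 1,"xyz": [-0.063,0.48,0],"twist": [0,0,0]},{"claw": 1,"xyz": [-0.063,0.48,0],"twist": [0,0,0]}]}}

```text
t: 1.42
eef_pos: [515.8, -94.5, 83.4]
ee_rot: [0.704, -0.704, 0.066, -0.066]
force: [-0.6, -0.1, 0.3]
finger_gap: 1.001
```

Run:
```python
from h import *
np.set_printoptions(precision=2,suppress=True)
f=eyes.grab_frame('wrist'); cv2.imwrite('pics/w2.png',f['img'][...,::-1])
s=manip.get_state(); print(s['t'],s['eef_pos'],s['force'],s['finger_gap'])
```

```text
1.4667 [516.55 -94.66  84.14] [ 0.07 -0.5  -0.51] 1.0007877557498415
```

View pics/w2.png

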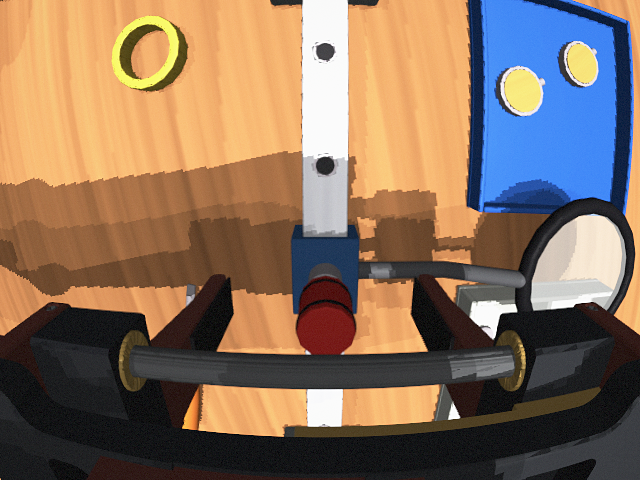

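The knob at (327,315) is centred between the fingers, which are near columns 225 and 420. I'll close on it.

Emit:
{"api": "send_rows", "payload": {"plan": [{"claw": 0.4,"xyz": [0,0,0],"twist": [0,0,0]},{"claw": 0,"xyz": [0,0,0],"twist": [0,0,0]},{"claw": 0,"xyz": [0,0,0],"twist": [0,0,0]},{"claw": 0,"xyz": [0,0,0],"twist": [0,0,0]},{"claw": 0,"xyz": [0,0,0],"twist": [0,0,0]},{"claw": 0,"xyz": [0,0,0],"twist": [0,0,0]},{"claw": 0,"xyz": [0,0,0],"twist": [0,0,0]},{"claw": 0,"xyz": [0,0,0],"twist": [0,0,0]}]}}

```text
t: 2.13
eef_pos: [515.7, -95.0, 83.2]
ee_rot: [0.704, -0.704, 0.067, -0.067]
force: [0.1, 0.2, -0.6]
finger_gap: 0.435
```

Emit:
{"api": "send_rows", "payload": {"plan": [{"claw": 0,"xyz": [0,0,0],"twist": [0,0,0]},{"claw": 0,"xyz": [0,0,0],"twist": [0,0,0]},{"claw": 0,"xyz": [0,0,0],"twist": [0,0,0]},{"claw": 0,"xyz": [0,0,0],"twist": [0,0,0]},{"claw": 0,"xyz": [0,0,0],"twist": [0,0,0]},{"claw": 0,"xyz": [0,0,0],"twist": [0,0,0]}]}}

```text
t: 2.63
eef_pos: [517.1, -95.2, 83.6]
ee_rot: [-0.704, 0.704, -0.066, 0.068]
force: [5.4, -0.2, -1.2]
finger_gap: 0.267
```

Emit:
{"api": "send_rows", "payload": {"plan": [{"claw": 0,"xyz": [0.01,-0.02,0],"twist": [0,0,0]},{"claw": 0,"xyz": [0.01,-0.05,0],"twist": [0,0,0]},{"claw": 0,"xyz": [0.01,-0.08,0],"twist": [0,0,0]},{"claw": 0,"xyz": [0.01,-0.1,0],"twist": [0,0,0]},{"claw": 0,"xyz": [0.01,-0.1,0],"twist": [0,0,0]},{"claw": 0,"xyz": [0.01,-0.1,0],"twist": [0,0,0]}]}}

```text
t: 3.13
eef_pos: [517.1, -95.2, 98.1]
ee_rot: [0.704, -0.704, 0.067, -0.067]
force: [3.6, -0.2, -7.6]
finger_gap: 0.266
```

Run:
```python
from h import *
np.set_printoptions(precision=2,suppress=True)
f=eyes.grab_frame('wrist'); cv2.imwrite('pics/w3.png',f['img'][...,::-1])
s=manip.get_state(); print(s['t'],s['eef_pos'],s['force'],s['finger_gap'])
```

```text
3.1833 [517.07 -95.22  97.97] [ 3.9  -0.7  -6.09] 0.26483410277794156
```

View pics/w3.png

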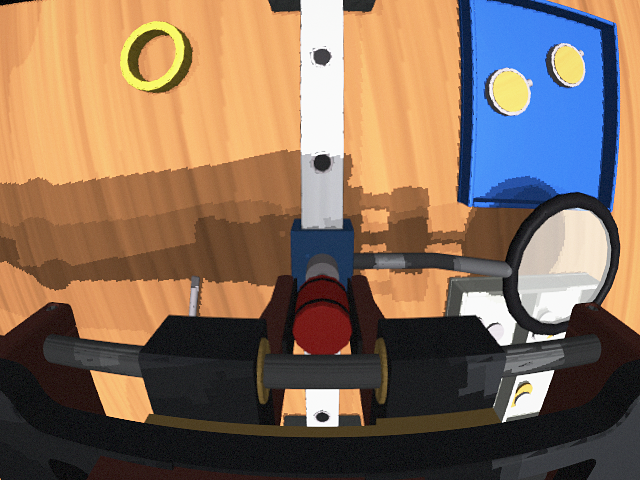

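The knob is gripped between the pads at (322,315). A pull of about 7 N for 14.5 mm of lift matches the spring, so the pin is clear. Next I slide 60 mm along +y.

Emit:
{"api": "send_rows", "payload": {"plan": [{"claw": 0,"xyz": [0.01,-0.005,0.03],"twist": [0,0,0]},{"claw": 0,"xyz": [0.01,-0.005,0.08],"twist": [0,0,0]},{"claw": 0,"xyz": [0.01,-0.005,0.14],"twist": [0,0,0]},{"claw": 0,"xyz": [0.01,-0.005,0.2],"twist": [0,0,0]},{"claw": 0,"xyz": [0.01,-0.005,0.26],"twist": [0,0,0]},{"claw": 0,"xyz": [0.01,-0.005,0.32],"twist": [0,0,0]},{"claw": 0,"xyz": [0.01,-0.005,0.36],"twist": [0,0,0]},{"claw": 0,"xyz": [0.01,-0.005,0.39],"twist": [0,0,0]},{"claw": 0,"xyz": [0.01,-0.005,0.4],"twist": [0,0,0]},{"claw": 0,"xyz": [0.01,-0.005,0.4],"twist": [0,0,0]},{"claw": 0,"xyz": [0.01,-0.005,0.4],"twist": [0,0,0]}]}}

```text
t: 4.1
eef_pos: [528.7, -35.3, 98.4]
ee_rot: [0.704, -0.704, 0.067, -0.065]
force: [-3.8, 2.5, -8.0]
finger_gap: 0.269
```

Run:
```python
from h import *
np.set_printoptions(precision=2,suppress=True)
f=eyes.grab_frame('wrist'); cv2.imwrite('pics/w4.png',f['img'][...,::-1])
s=manip.get_state(); print(s['t'],s['eef_pos'],s['force'],s['finger_gap'])
d=s['eef_pos'][:2]-[517.07,-95.22]; print(d@[.1888,.982])
```

```text
4.15 [528.74 -35.33  98.47] [-5.39  2.92 -8.66] 0.2682979223074635
61.01716343010573
```

View pics/w4.png

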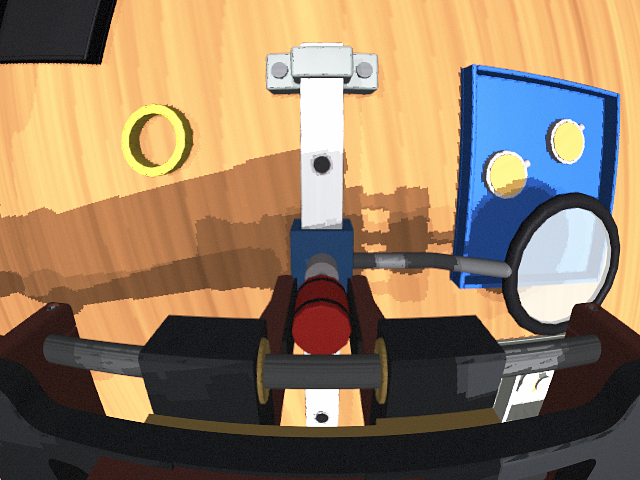

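The next hole on the bar, at (321,164), sits about 2 px (~1 mm) lower than the matching hole in the last picture, and the TCP readout gives 61.0 mm. Both say about 1 mm too far. I'll correct that and lower.

Emit:
{"api": "send_rows", "payload": {"plan": [{"claw": 0,"xyz": [-0.008,0,-0.006],"twist": [0,0,0]},{"claw": 0,"xyz": [-0.008,0,-0.006],"twist": [0,0,0]},{"claw": 0,"xyz": [-0.008,0.03,-0.006],"twist": [0,0,0]},{"claw": 0,"xyz": [-0.008,0.06,-0.006],"twist": [0,0,0]},{"claw": 0,"xyz": [-0.008,0.09,-0.006],"twist": [0,0,0]},{"claw": 0,"xyz": [-0.008,0.1,-0.006],"twist": [0,0,0]},{"claw": 0,"xyz": [-0.008,0.1,-0.006],"twist": [0,0,0]},{"claw": 0,"xyz": [-0.008,0.1,-0.006],"twist": [0,0,0]}]}}

```text
t: 4.82
eef_pos: [528.5, -36.7, 84.3]
ee_rot: [0.704, -0.704, 0.067, -0.066]
force: [-5.8, 3.4, -1.0]
finger_gap: 0.264
```

Emit:
{"api": "send_rows", "payload": {"plan": [{"claw": 0,"xyz": [0,0,0],"twist": [0,0,0]},{"claw": 0,"xyz": [0,0,0],"twist": [0,0,0]},{"claw": 0,"xyz": [0,0.015,0],"twist": [0,0,0]},{"claw": 0,"xyz": [0,0.03,0],"twist": [0,0,0]},{"claw": 0,"xyz": [0,0.04,0],"twist": [0,0,0]},{"claw": 0,"xyz": [0,0.05,0],"twist": [0,0,0]},{"claw": 0,"xyz": [0,0.05,0],"twist": [0,0,0]},{"claw": 0,"xyz": [0,0.05,0],"twist": [0,0,0]}]}}

```text
t: 5.48
eef_pos: [528.5, -36.8, 77.3]
ee_rot: [0.704, -0.704, 0.067, -0.066]
force: [-7.4, 2.7, 3.1]
finger_gap: 0.264
```

Run:
```python
from h import *
np.set_printoptions(precision=2,suppress=True)
f=eyes.grab_frame('wrist'); cv2.imwrite('pics/w5.png',f['img'][...,::-1])
s=manip.get_state(); print(s['t'],s['eef_pos'],s['force'],s['finger_gap'])
```

```text
5.5333 [528.51 -36.72  77.27] [-7.28  2.79  2.94] 0.2647754352843194
```

View pics/w5.png

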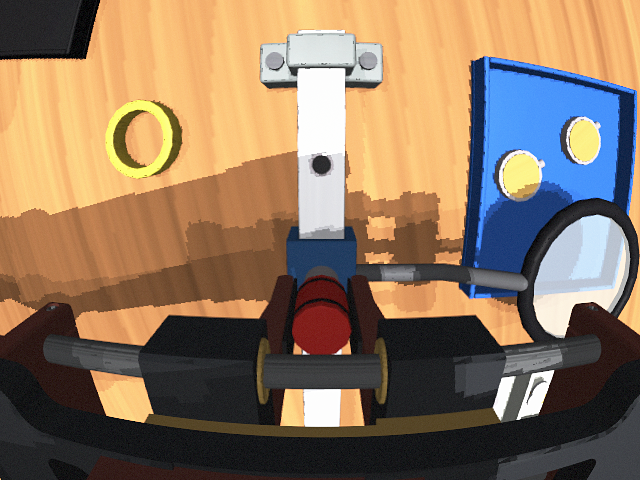

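The hole at (321,164) and the sleeve show the section one hole along, with the lens over the blue tray. The upward force of about 3 N means the pin is about home. I'll press a little more to feel the stop.

Emit:
{"api": "send_rows", "payload": {"plan": [{"claw": 0,"xyz": [-0.006,0.007,0],"twist": [0,0,0]},{"claw": 0,"xyz": [-0.006,0.014,0],"twist": [0,0,0]},{"claw": 0,"xyz": [-0.006,0.014,0],"twist": [0,0,0]},{"claw": 0,"xyz": [-0.006,0.014,0],"twist": [0,0,0]},{"claw": 0,"xyz": [-0.006,0.014,0],"twist": [0,0,0]}]}}

```text
t: 5.95
eef_pos: [528.6, -36.7, 77.0]
ee_rot: [0.704, -0.704, 0.066, -0.067]
force: [-11.1, 2.1, 19.0]
finger_gap: 0.265
```

Run:
```python
from h import *
np.set_printoptions(precision=2,suppress=True)
eyes.grab_frame('wrist')
s=manip.get_state(); print(s['t'],s['eef_pos'],s['force'],s['finger_gap'])
d=s['eef_pos'][:2]-[517.07,-95.22]; print(d@[.1888,.982])
print(manip.job_done())
```

```text
6.0 [528.63 -36.69  77.03] [-9.93  3.03 19.47] 0.26879393265592394
59.65650729987852
the job is handed in; nothing more can be done
None
```

I moved the magnifier one hole towards the blue tray, and the job is handed in with the gripper still pressing the knob down. I gripped the red knob, pulled the pin clear and slid the section 60 mm to the robot's left. There I let the pin drop in and pressed it home.

Last checks:
- **Position:** the tool had moved 59.7 mm along the bar, and the camera shows the lens at the blue tray's edge.
- **Pin dropped in:** back at the let-go height the pull was only about 1 N, so the pin was in the hole and not riding on the bar.
- **Pin fully home:** the extra 2 mm of press moved the tool only 0.3 mm, while the upward force rose from 3 N to 19 N. That means it is against its stop.
- **Grip:** still holding the knob, with the fingers about 23.5 mm apart on the 24 mm knob.
- **Time:** 6.0 s of the 35 s allowed.

A sideways force of about 10 N across the bar remained at the end. A small correction for it did not help, and I left it there. The tape roll and watch cases looked unmoved in the last picture. I did not re-check the screwdriver, pliers or jar with a camera at the end, but the arm stayed clear of where they were seen.

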